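Close the tweezer tray under the strip light

ROBOT

A 6-joint arm with a two-finger parallel gripper is mounted at the origin on the work surface. World frame = base frame: x ahead of the robot, y to its left, z up, the work surface at z = 0. Lengths are in mm, angles in rad, forces in N, time in s.
With the tool pointing down it reaches from about 325 to 900 mm from the base axis. Payload 3.5 kg.
Tool frame: the origin (TCP) lies midway between the tips of the shut fingers; the grasp point (between the pads) lies 19 mm behind it; z points along the fingers, y is the direction in which the jaws open and shut (so a half turn about z gives the same grasp; the last joint's range is limited). The gripper opens to 85 mm and grips with 20 to 120 N. Pads are 22 mm wide; open, the fingers measure 114 mm over their backs; the gripper's body (76 mm by 85 mm) begins 54 mm behind the grasp point. The pads swing forward as they close: fully open they stand 13 mm farther back than shut.
Start: joints at [1.215, 0.276, -0.026, 1.268, 0, 1.467], TCP at [156.329, 605.131, 231.313] pointing down, gripper open.
Joint ranges: [-3.12, 3.12], [-0.85, 1.88], [-1.08, 1.24], [-1.95, 2.15], [-1.57, 1.53], [-3.14, 3.14]. Speed limits (rad/s): [2.57, 2.57, 3.14, 3.14, 3.14, 3.14].

INTERFACE

Orientations are given as a 3x3 rotation matrix whose columns are the frame's x, y, z axes.
In Python, from cell import status, get_image, camera_info, env, boxes_of, cut_out, landmark_of gives the robot as it stands.
- The arm moves only by the shell command python3 -m pendant 'ROWS' [FORCE]. ROWS is JSON, a list of rows, each a list of 7 numbers: the shift along the tool's x, y, z in mm, then the turn, a rotation vector about the tool's x, y, z in rad, then the closure, from 0 (fully open) to 1 (shut). In form: [[tx, ty, tz, wx, wy, wz, grip], ...]. A call has 1 to 20 rows; each row shifts and turns the commanded pose from where the row before left it, along the tool's axes as they then stand; what a row does not reach is not made up. A row lasts 1/10 s, in which the tool goes at most 50 mm and 8.59 degrees, less where a joint would pass 70% of its speed; a pose out of reach is approached as far as the arm can. A call with a gripper value outside its range is refused whole. The fingers move at their own pace and stop on an object; FORCE is the grip in N (left out, the last holds). Time passes only in rows, so rows that do not move let the fingers close. It gives the time, the measured TCP pose, the force and the opening at its end, in the units of the state.
- status.observe(): the state, without advancing time (a new reading comes with each control period).
- get_image(name): name is "scene" or "top" or "wrist"; returns (picture, depth): 384x512x3 uint8, blue, green, red; 384x512 float32, mm along the optical axis (not along the pixel's ray), 0 where there is no reading.
- camera_info(name): a dict with "mtx" (3x3 intrinsics, pixels), "cam_to_world" (4x4, takes a point from camera to world coordinates). Camera axes: x right, y down, z forward; pixel columns grow to the right and rows downward; lengths in mm; the calibration is good to about 2 mm. The wrist camera is an equidistant fisheye: a pixel r from the principal point sees the ray r / f radians off the axis. A picture is of the moment at which its call begins: read the wrist's pose just before it. camera_info takes no time and is no camera call; for the wrist camera it gives the pose at the moment of the call.
- env.finish_job(): hands the job in, once; it reports no verdict.
Trained networks look in the newest picture that a camera, given by its name, has taken for a name from the list of things; names that differ only in an ending like _2 or _b are one class to them, and where a whole thing is asked for, a point or a joint stands for the part that bears it (a point fixed in the world has none). Each returns a list of dicts, best first, with "score" (0 to 1); they miss things now and then, are a little off and sometimes report something else, mostly with a low value. They report only what shows in the picture. A call takes as long as a camera call. They do not tell look-alikes from the thing itself.
- boxes_of(camera, label): "box" ([left, top, width, height] in pixels, round what is visible of it).
- cut_out(camera, label): "region" (384x512 bool, what is visible of it) and "box" ([left, top, width, height] in pixels, round what is visible of it).
- landmark_of(camera, label): "location" ([column, row] in pixels: a listed point, or the origin of a listed thing).
The state is a dict: "clock": time; "qpos": joint angles; "joint_vel": joint speeds; "joint_efforts": joint torques, N m; "position": TCP position; "tcp_rot": TCP orientation; "contact_force": force on the tool from outside, world axes, zero at the start; "wrist_torque": the same for the moment, N m; "width": opening from 0.0 (shut) to 1.0 (fully open).
Only numpy, scipy, OpenCV 4.12 (cv2) and the standard library are available. Lean on these libraries where they do the work, as an engineer would, in place of code of your own. Each camera call takes 0.05 s, during which the arm holds its last target. There are 200 camera calls.

TASK

Close the white tweezer tray with the longer of the two wooden covers: tuck the cover's plain end (the end farther from its handle) under the tray's lip, then lower the handle end so that the cover lies flat and fully home inside the walls. Leave the shorter cover where it lies, and do not knock over the chrome tumbler.

Things in the scene. Friction and masses are not known exactly. Their poses are not given: they have to be found in the camera images.
- long_cover: Longer of two loose pale wooden covers: plate 150 (x) x 76 (y) x 6 mm, lying handle up, plain end towards the robot (within 20 degrees). Upright handle bar 12 (x) x 50 (y) mm, top 50 mm above the plate's underside, its middle at x = 95, y = 0. Origin: middle of the lower edge of the plain end; x runs along the plate to the handle end, z up. About 100 g.
- tray: White tray fixed to the ledge, 176 (x) x 114 (y) mm outside, 166 x 104 inside, tweezers in it. Origin: centre of underside; x points away from the lip end, which is towards the robot. Seats at both ends (x = -83 to -50, 50 to 83) at z = 24 mm. Side and far walls: top z = 38, 5 thick. A cover fully home has its plain end at about x = -75, z = 24.
- lip_edge (a point): Middle of the lower inner edge of the tray's lip, at x = -59, y = 0, z = 39 mm in the tray's frame, axes as the tray's. The lip covers x = -83 to -59 over the tray's full width, underside 15 mm above the seat, top at z = 44. From its edge to the far wall is 142 mm: the 150 mm cover goes in only with its plain end first, tilted 10 to 20 degrees down.
- short_cover: The other wooden cover, alike in material, width, thickness and handle but only 95 mm long: leave it. Origin: middle of the lower edge of its plain end, x towards its handle (at x = 60 mm). It lies on the other side of the tray from the long cover; which side changes.
- tumbler: Chrome tumbler, 74 mm across, 95 mm tall, upright on the ledge, far out on the robot's left. Origin: centre of its base.
Things that resemble listed ones, but are neither listed nor needed, are in the scene too. What is shaped like the long_cover but blue or purple is not meant.

How it is judged (in metres and radians):
On the way:
1. the long cover's plain end is under the lip while its handle end is still raised (x of long_cover in the frame of tray between -0.09 and -0.063 m and z of long_cover in the frame of tray between 0.018 and 0.035 m and y of long_cover in the frame of tray between -0.03 and 0.03 m and angle between long_cover's own z axis and vertical above 0.045 rad), for 0.1 s.
At the end, for the whole second after the job is handed in: Long cover released, at rest, flat within 2 degrees on both seats (4 mm in height), plain end 5 to 27 mm under the lip, within 18 mm of the tray's middle line and 11 degrees of its direction; short cover within 30 mm of its start; tumbler upright (x of long_cover in the frame of tray between -0.086 and -0.064 m and y of long_cover in the frame of tray between -0.018 and 0.018 m and z of long_cover in the frame of tray between 0.02 and 0.028 m and angle between long_cover's own z axis and vertical below 0.035 rad and angle between the x axis of long_cover and the x axis of tray, either way round below 0.2 rad and linear speed of long_cover below 0.01 m/s and distance of short_cover from where it was at the start of the episode below 0.03 m and angle between tumbler's own z axis and vertical below 0.3 rad); the robot touches nothing.
It fails at once if the short cover is moved by more than 30 mm (distance of short_cover from where it was at the start of the episode above 0.03 m).
It fails at once if the tumbler is knocked over (angle between tumbler's own z axis and vertical above 0.5 rad).
It also fails if it takes over 40 s, if anything falls off the work surface, if the arm or the gripper's body presses on something with over 40 N, if the wrist force passes 120 N, or if a joint passes its speed limit or range.

## Working session

There is one attempt and no reset: what is moved stays moved. The work goes in short steps, Python scripts to look and compute and a shell command to move; the robot and the scene stay as the last step left them, time stands still between calls to the robot, and variables do not carry over. Pictures are saved under pics/ and viewed, about 8 in all and at most 12, crops included, and the job is handed in when it is done.

```bash
ls; mkdir -p pics
python3 - <<'E'
from cell import *
import cv2,numpy as np
s=status.observe();print(s)
ims=[]
for c in ("scene","top"):
    im,d=get_image(c);cv2.imwrite(f"pics/{c}0.png",im);np.save(f"pics/{c}d0.npy",d)
    ci=camera_info(c);print(c,np.round(ci["mtx"],1).tolist(),np.round(ci["cam_to_world"],3).tolist())
    for l in ("long_cover","short_cover","tray","tumbler","lip_edge"):
        print(l,[(np.round(r["location"]).tolist(),round(r["score"],2)) for r in landmark_of(c,l)][:4],[(np.round(r["box"]).tolist(),round(r["score"],2)) for r in boxes_of(c,l)][:4])
E
```

```text
pics
{'clock': 0.0, 'qpos': array([ 1.21462692e+00,  2.77175853e-01, -2.78849456e-02,  1.26801132e+00,
        5.02327435e-05,  1.46740031e+00]), 'joint_vel': array([ 1.25555029e-03,  9.33339350e-05,  8.89243557e-04, -8.70801856e-04,
        3.85370647e-04, -1.87551736e-04]), 'joint_efforts': array([ 1.61527209e-03, -4.45507765e+01,  2.95205498e+01,  1.64532725e-02,
        1.36357016e-04, -8.55587729e-06]), 'position': array([156.02534835, 604.40439889, 230.13118861]), 'tcp_rot': array([[-9.68222413e-01,  2.50089289e-01, -8.40618752e-04],
       [ 2.50090540e-01,  9.68220144e-01, -2.11544752e-03],
       [ 2.84853241e-04, -2.25845450e-03, -9.99997409e-01]]), 'contact_force': array([-0.65812729,  0.09860497,  0.47241327]), 'wrist_torque': array([-0.01644305, -0.00345204,  0.01582803]), 'width': 1.0000268516157025}
scene [[396.8, 0.0, 253.0], [0.0, 396.8, 196.0], [0.0, 0.0, 1.0]] [[-0.614, 0.49, -0.619, 1238.691], [0.789, 0.381, -0.482, 706.415], [-0.0, -0.784, -0.621, 814.307], [0.0, 0.0, 0.0, 1.0]]
long_cover [([172.0, 159.0], 0.9), ([185.0, 154.0], 0.65), ([209.0, 168.0], 0.59)] [(
[... 372 characters left out ...]
] [([191.0, 174.0, 64.0, 50.0], 0.94)]
top [[404.3, 0.0, 254.5], [0.0, 404.3, 190.9], [0.0, 0.0, 1.0]] [[-0.013, -0.987, 0.158, 289.943], [-1.0, 0.009, -0.026, 135.692], [0.024, -0.158, -0.987, 1177.617], [0.0, 0.0, 0.0, 1.0]]
long_cover [([390.0, 225.0], 0.93), ([339.0, 218.0], 0.81), ([389.0, 201.0], 0.65)] [([320.0, 216.0, 32.0, 52.0], 0.94), ([382.0, 218.0, 48.0, 60.0], 0.7), ([367.0, 153.0, 33.0, 51.0], 0.68)]
short_cover [([192.0, 206.0], 0.86)] [([180.0, 174.0, 28.0, 35.0], 0.83)]
tray [([281.0, 178.0], 0.75)] [([259.0, 144.0, 51.0, 66.0], 0.77)]
tumbler [([125.0, 172.0], 0.85)] [([103.0, 148.0, 36.0, 34.0], 0.66)]
lip_edge [([288.0, 192.0], 0.71)] [([261.0, 142.0, 46.0, 70.0], 0.74)]
```

Run:
```python
import cv2,numpy as np
a=cv2.imread("pics/top0.png")[110:310,80:460];b=cv2.imread("pics/scene0.png")[100:300,120:400]
a=cv2.resize(a,(760,400));b=cv2.resize(b,(0,0),fx=2,fy=2)
cv2.imwrite("pics/a.png",a);cv2.imwrite("pics/b.png",b)
```

```text
(no output)
```

View pics/a.png

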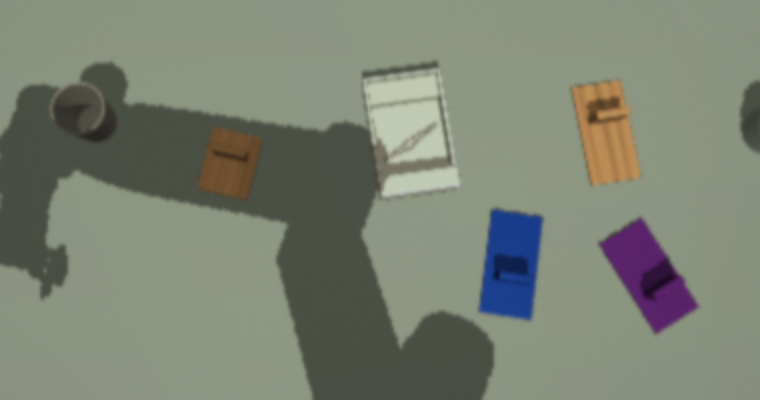

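The top view shows the pale long cover at about (382,176), the tray at (285,175) with its lip end towards the robot (down), the short cover at (195,190), the tumbler at (120,165), and blue and purple decoys. Next I'll measure the poses.

```bash
cat > h.py <<'E'
import numpy as np,cv2
from cell import *
def world(c,d,mask=None,ci=None):
    ci=ci or camera_info(c);K=np.array(ci["mtx"]);T=np.array(ci["cam_to_world"])
    v,u=np.nonzero((d>0)&(mask if mask is not None else True));z=d[v,u]
    P=np.stack([(u-K[0,2])/K[0,0]*z,(v-K[1,2])/K[1,1]*z,z],1)
    return P@T[:3,:3].T+T[:3,3]
def pix(c,p):
    ci=camera_info(c);K=np.array(ci["mtx"]);T=np.array(ci["cam_to_world"])
    q=(np.asarray(p)-T[:3,3])@T[:3,:3];return (q@K.T)[...,:2]/q[...,2:]
E
python3 - <<'E'
from h import *
im,d=get_image("top")
for l in("long_cover","tray","short_cover","tumbler"):
  for r in cut_out("top",l)[:4]:
    P=world("top",d,r["region"]);z=P[:,2]
    Q=P[:,:2]
    (c,wh,a)=cv2.minAreaRect(Q.astype(np.float32))
    print(l,round(r["score"],2),np.round(r["box"]),len(P),"c",np.round(c),np.round(wh),round(a,1),"z",np.round(np.percentile(z,[3,25,50,75,97])))
    if len(P)>150 and l in("long_cover","tray"):
        h=P[z>np.percentile(z,97)-6];print("  high",len(h),h.mean(0).round())
b=np.zeros(d.shape,bool);b[230:260,220:300]=1
print("floor",np.percentile(world("top",d,b)[:,2],[5,50,95]))
E
```

```text
long_cover 0.89 [319. 215.  32.  52.] 1358 c [ 328. -128.] [ 79. 151.] 81.4 z [ 1.  4.  6.  7. 49.]
  high 80 [ 308. -124.   49.]
long_cover 0.65 [378. 219.  51.  57.] 1315 c [ 310. -326.] [149.  76.] 29.7 z [ 1.  4.  6.  7. 49.]
  high 80 [ 292. -335.   49.]
long_cover 0.61 [368. 152.  29.  53.] 1258 c [ 522. -277.] [150.  79.] 8.3 z [ 1.  4.  6.  8. 48.]
  high 75 [ 540. -273.   49.]
tray 0.86 [259. 146.  51.  63.] 2539 c [521.  15.] [187. 128.] 6.2 z [ 0.  5. 16. 35. 45.]
  high 450 [455.   9.  43.]
short_cover 0.91 [180. 173.  30.  35.] 822 c [479. 282.] [78. 94.] 76.2 z [ 1.  4.  6.  8. 50.]
tumbler 0.71 [103. 151.  37.  30.] 765 c [554. 489.] [105.  81.] 60.0 z [ 0. 13. 49. 79. 96.]
floor [-4.129123   -0.46133072  3.21813196]
```

View pics/b.png

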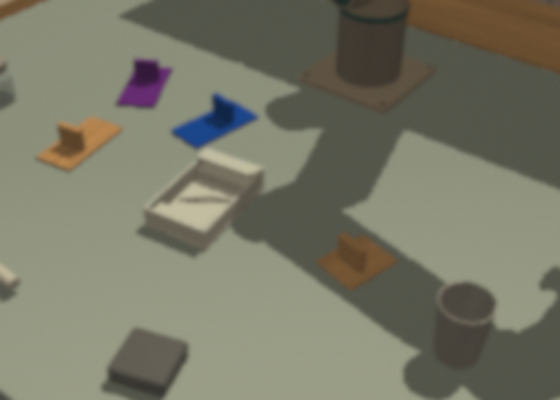

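The scene view agrees: the pale cover is at lower left, and the tray's raised lip end faces the robot base. I'll turn the tool in place first, then travel with a stop beside the tray for a close look.

```bash
python3 -m pendant '[[0,0,0,0,0,0.1466,0],[0,0,0,0,0,0.1466,0],[0,0,0,0,0,0.1466,0],[0,0,0,0,0,0.1466,0],[0,0,0,0,0,0.1466,0],[0,0,0,0,0,0.1466,0],[0,0,0,0,0,0.1466,0],[0,0,0,0,0,0.1466,0]]' && python3 -m pendant '[[-46,12.7,0,0,0,0,0],[-46,12.7,0,0,0,0,0],[-46,12.7,0,0,0,0,0],[-46,12.7,0,0,0,0,0],[-46,12.7,0,0,0,0,0],[-46,12.7,0,0,0,0,0],[-46,12.7,0,0,0,0,0],[-46,12.7,0,0,0,0,0],[-46,12.7,0,0,0,0,0],[-46,12.7,0,0,0,0,0],[-46,12.7,0,0,0,0,0],[-46,12.7,0,0,0,0,0],[-46,12.7,0,0,0,0,0],[0,0,0,0,0,0,0],[0,0,0,0,0,0,0]]'
python3 - <<'E'
from h import *
s=status.observe();ci=camera_info("wrist");im,d=get_image("wrist")
np.savez("pics/w1.npz",im=im,d=d,K=ci["mtx"],T=ci["cam_to_world"])
print(s["qpos"],np.round(ci["mtx"],1).tolist(),np.round(ci["cam_to_world"],3).tolist(),{k:ci[k] for k in ci if k not in("mtx","cam_to_world")})
cv2.imwrite("pics/w1.png",im)
for l in("tray","lip_edge","long_cover"): print(l,[(np.round(r["location"]),round(r["score"],2)) for r in landmark_of("wrist",l)])
E
```

```text
clock: 2.15
position: [156.3, 605.1, 231.3]
tcp_rot: [[-0.139, 0.99, -0.0], [0.99, 0.139, -0.0], [-0.0, -0.0, -1.0]]
contact_force: [0.9, 0.6, -1.1]
width: 1.002
clock: 3.65
position: [406.3, 36.4, 231.4]
tcp_rot: [[-0.141, 0.99, -0.0], [0.99, 0.141, 0.0], [0.001, -0.0, -1.0]]
contact_force: [-0.6, -0.1, -0.4]
width: 0.995
[-6.98060863e-02 -1.17025600e-01 -4.56063773e-01  1.23214444e+00
  4.52961822e-04  1.35916231e+00] [[297.3, 0.0, 254.0], [0.0, 297.3, 189.3], [0.0, 0.0, 1.0]] [[0.99, 0.135, 0.04, 395.792], [0.141, -0.948, -0.285, 109.78], [-0.0, 0.288, -0.958, 373.86], [0.0, 0.0, 0.0, 1.0]] {}
tray [(array([330., 183.]), 0.93)]
lip_edge [(array([293., 197.]), 0.78)]
long_cover [(array([228., 274.]), 0.7)]
```

View pics/w1.png

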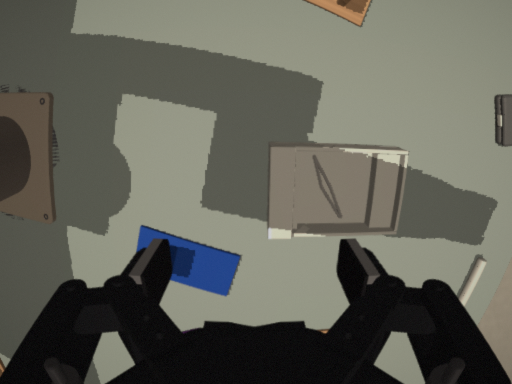

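The wrist view shows the tray at (268–407, 143–238), with the lip at its left (robot) end. I'll fit its pose from depth while travelling on to the long cover.

```bash
cat >> h.py <<'E'
def wworld(im,d,K,T):
    v,u=np.indices(d.shape);x=u-K[0,2];y=v-K[1,2];r=np.hypot(x,y)+1e-9;th=r/K[0,0]
    t=np.tan(th)*d;P=np.stack([x/r*t,y/r*t,d],-1)@T[:3,:3].T+T[:3,3]
    P[(d<=0)|(th>1.4)]=np.nan;return P
def wlook(n):
    ci=camera_info("wrist");im,d=get_image("wrist");K=np.array(ci["mtx"]);T=np.array(ci["cam_to_world"])
    np.savez(f"pics/{n}.npz",im=im,d=d,K=K,T=T);cv2.imwrite(f"pics/{n}.png",im);return im,d,wworld(im,d,K,T)
def rect(Q):
    c,wh,a=cv2.minAreaRect(Q[:,:2].astype(np.float32));return np.round(c,1),np.round(wh,1),round(a,2)
E
python3 -m pendant '[[-46,12.7,0,0,0,0,0],[-46,12.7,0,0,0,0,0],[-46,12.7,0,0,0,0,0],[-46,12.7,0,0,0,0,0],[-46,12.7,0,0,0,0,0],[-46,12.7,0,0,0,0,0],[-46,12.7,0,0,0,0,0],[0,0,0,0,0,0,0],[0,0,0,0,0,0,0]]'
python3 - <<'E'
from h import *
def comp(P,m,near):
    n,L,st,ce=cv2.connectedComponentsWithStats(m.astype(np.uint8));
    out=[P[L==i] for i in range(1,n) if st[i,4]>60]
    return min(out,key=lambda q:np.hypot(*(np.median(q[:,:2],0)-near)))
f=np.load("pics/w1.npz");P=wworld(f["im"],f["d"],f["K"],f["T"]);z=P[...,2]
R=np.zeros(z.shape,bool);R[130:250,255:420]=1
print("floor",np.nanmedian(z[100:180,120:200]))
for lo in(12,25,33):
  q=P[R&(z>lo)&(z<55)];print("tray",lo,len(q),rect(q))
q=P[R&(z>40)&(z<55)];print("lip",len(q),rect(q),np.median(q[:,2]))
im,d,P=wlook("w2");z=P[...,2];print("floor2",np.nanmedian(z[60:100,200:300]))
hsv=cv2.cvtColor(im,cv2.COLOR_BGR2HSV);w=(hsv[...,0]<25)&(hsv[...,1]>70)&np.isfinite(z)
near=np.array([522,-277])
q=comp(P,w&(np.hypot(P[...,0]-522,P[...,1]+277)<150)&(z<60),near);print("cover",len(q),rect(q))
q=q[np.isfinite(q).all(1)];p=q[q[:,2]<12];print("plate",rect(p),np.median(p[:,2]))
h=q[q[:,2]>43];print("handle",len(h),rect(h),np.median(h[:,2]),h.mean(0).round(1))
E
```

```text
clock: 4.75
position: [541.2, -267.5, 230.6]
tcp_rot: [[-0.146, 0.989, -0.001], [0.989, 0.146, 0.001], [0.001, -0.001, -1.0]]
contact_force: [-0.5, 0.1, -0.3]
width: 0.998
floor -0.19027018401715168
tray 12 7158 (array([515.1,  19.3]), array([177.4, 114.7]), 7.6)
tray 25 4439 (array([515.2,  19.3]), array([177.3, 114.7]), 7.6)
tray 33 3711 (array([515.2,  19.3]), array([177.3, 114.7]), 7.57)
lip 2316 (array([493.9,  15.2]), array([135.5, 114.5]), 6.22) 43.78141289578801
floor2 -0.12449296761144524
cover 6798 (array([ 518.9, -276.2]), array([152.5,  76.1]), 8.4)
plate (array([ 518.9, -276.2]), array([152.5,  76.1]), 8.4) 5.773863333752189
handle 471 (array([ 538.5, -273.5]), array([11.5, 49.7]), 8.07) 49.59745430796801 [ 538.5 -273.1   49.5]
```

View pics/w2.png

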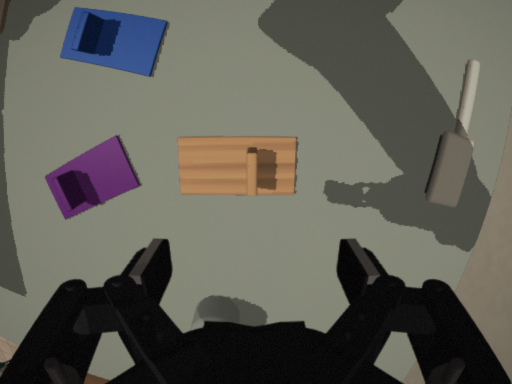

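The wrist view shows the long cover at (178–297, 135–197) with its handle at (252,170). I'll centre, descend and grip.

```bash
python3 -m pendant '[[-5.3,-3.5,30,0,0,0,0],[0,0,45,0,0,0,0],[0,0,45,0,0,0,0],[0,0,45,0,0,0,0],[0,0,31,0,0,0,0],[0,0,20,0,0,0,0],[0,0,0,0,0,0,0],[0,0,0,0,0,0,0.5],[0,0,0,0,0,0,1],[0,0,0,0,0,0,1],[0,0,0,0,0,0,1],[0,0,0,0,0,0,1],[0,0,0,0,0,0,1],[0,0,0,0,0,0,1]]' 90
```

```text
clock: 6.2
position: [538.8, -274.7, 16.4]
tcp_rot: [[-0.145, 0.989, 0.001], [0.989, 0.145, -0.001], [-0.001, 0.001, -1.0]]
contact_force: [-0.5, 0.7, 5.9]
width: 0.125
```

Gripped: the opening reads 0.125, about 11 mm, against the 12 mm bar. Now lift, carry above the tray and tilt 13° with the plain end down.

```bash
python3 -m pendant '[[0,0,-15,0,0,0,1],[0,0,-35,0,0,0,1],[0,0,-45,0,0,0,1],[0,0,-39,0,0,0,1],[15,4,0,0,0,0,1],[35,9,0,0,0,0,1],[38,10,0,0,0,0,1],[38,10,0,0,0,0,1],[38,10,0,0,0,0,1],[38,10,0,0,0,0,1],[38,10,0,0,0,0,1],[35,9,0,-0.0567,0,0,1],[18.4,5,0,-0.0567,0,0,1],[0,0,0,-0.0567,0,0,1],[0,0,0,-0.0567,0,0,1],[0,0,0,0,0,0,1],[0,0,0,0,0,0,1]]' 90
python3 - <<'E'
from h import *
s=status.observe();p=s["position"];R=s["tcp_rot"]
im,d,P=wlook("w3")
a=np.radians(7.6);ex=np.array([np.cos(a),np.sin(a),0]);ey=np.array([-ex[1],ex[0],0]);C=np.array([515.2,19.3,0])
for n,t in(("start",(57.8,0,73.4)),("in",(14,0,63.4))):
    g=C+t[0]*ex+t[1]*ey+[0,0,t[2]];print(n,g.round(1),"tool shift",(R.T@(g-p)).round(1))
im,d=get_image("scene");cv2.imwrite("pics/s3.png",cv2.resize(im[110:270,150:330],None,fx=3,fy=3))
z=P[...,2];hsv=cv2.cvtColor(cv2.imread("pics/w3.png"),cv2.COLOR_BGR2HSV)
w=(hsv[...,0]<25)&(hsv[...,1]>70)&np.isfinite(z)&(z>50)
B=(P[w]-s["position"])@R;B=B[(abs(B)<160).all(1)]
pl=B[abs(B[:,2]-np.median(B[:,2]))<6] if len(B) else B
print(len(B),np.percentile(B,[1,50,99],axis=0).round(1)); print(rect(pl))
pw=pl@R.T;A=np.c_[pl[:,:2],np.ones(len(pl))];print("plate z_tool fit",np.linalg.lstsq(A,pl[:,2],rcond=None)[0].round(3))
E
```

```text
clock: 7.9
position: [570.8, 27.4, 149.1]
tcp_rot: [[-0.145, 0.965, 0.22], [0.989, 0.141, 0.033], [0.0, 0.223, -0.975]]
contact_force: [1.0, 0.3, -1.0]
width: 0.123
start [572.5  26.9  73.4] tool shift [ -0.7 -15.3  74.2]
in [529.1  21.2  63.4] tool shift [ -0.2 -60.2  74.2]
24957 [[-29.4 -92.7 -34.9]
 [ 13.7 -17.5  10.4]
 [ 38.7  52.7  12.4]]
(array([  1.5, -20.1]), array([150.3,  76.1]), 89.74)
plate z_tool fit [1.0000e-03 0.0000e+00 1.0565e+01]
```

View pics/w3.png

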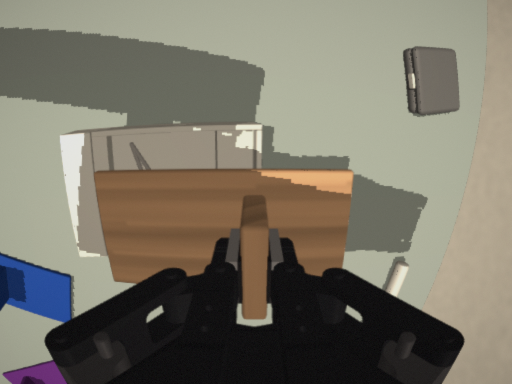

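View pics/s3.png

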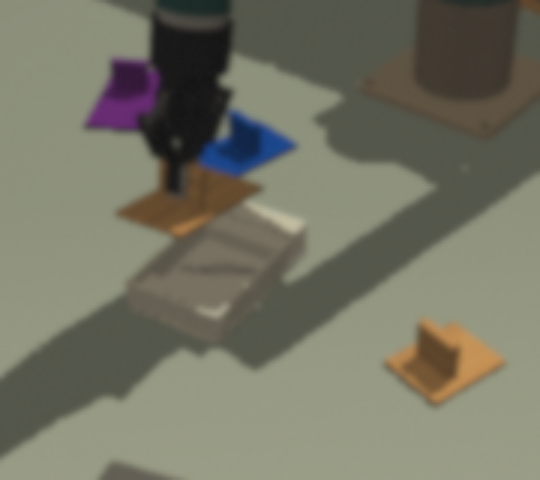

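The wrist view shows the cover (97–350, 168–290) held straight, above and beyond the lip. The scene view agrees, and the plate-in-tool fit matches the model to about 1 mm. I'll lower to the line of entry, then slide under the lip.

```bash
python3 -m pendant '[[-1,-5,20,0,0,0,1],[-1,-5,25,0,0,0,1],[0,-5,20,0,0,0,1],[0,0,9,0,0,0,1],[0,0,0,0,0,0,1],[0,0,0,0,0,0,1]]' 90
python3 -m pendant '[[0,-8,0,0,0,0,1],[0,-8,0,0,0,0,1],[0,-8,0,0,0,0,1],[0,-8,0,0,0,0,1],[0,-7,0,0,0,0,1],[0,-6,0,0,0,0,1],[0,0,0,0,0,0,1],[0,0,0,0,0,0,1],[0,0,0,0,0,0,1]]' 90
cat >> h.py <<'E'
def cov():
    s=status.observe();p=s["position"];R=s["tcp_rot"];a=np.radians(7.6);c,n=np.cos(a),np.sin(a)
    E=np.array([[c,n,0],[-n,c,0],[0,0,1]]);O=p+R@[1.5,-95.2,16.5]
    print("TCP",p.round(1),"origin in tray",(E@(O-[515.2,19.3,0])).round(1),"tilt",np.arccos(-R[2,2]).round(3),"F",s["contact_force"].round(1))
E
python3 -c "
from h import *
cov();im,d,P=wlook('w4')"
```

```text
clock: 8.6
position: [575.3, 25.4, 74.9]
tcp_rot: [[-0.145, 0.964, 0.224], [0.989, 0.141, 0.032], [-0.0, 0.226, -0.974]]
contact_force: [0.1, -0.2, -1.3]
width: 0.126
clock: 9.5
position: [531.4, 19.1, 64.3]
tcp_rot: [[-0.145, 0.964, 0.223], [0.989, 0.141, 0.032], [-0.0, 0.226, -0.974]]
contact_force: [-0.4, -0.1, -1.7]
width: 0.128
TCP [531.4  19.1  64.3] origin in tray [-73.   -1.9  26.7] tilt 0.228 F [-0.4 -0.1 -1.7]
```

View pics/w4.png

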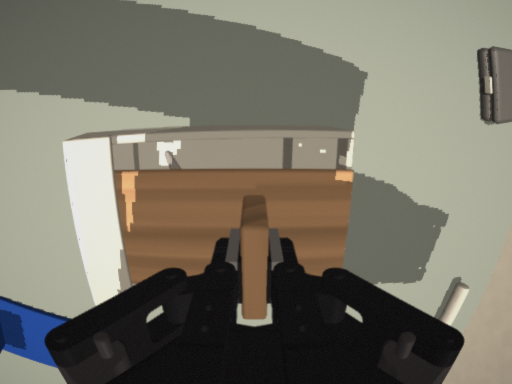

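The plain end is under the lip (no longer visible left of x≈115) with no contact force. I'll lower the handle end about the plain end.

```bash
python3 -m pendant '[[0,0.3,3,0.0285,0,0,1],[0,0.3,3,0.0285,0,0,1],[0,0.3,3,0.0285,0,0,1],[0,0.3,3,0.0285,0,0,1],[0,0.3,3,0.0285,0,0,1],[0,0.3,2.8,0.0285,0,0,1],[0,0.3,2.8,0.0285,0,0,1],[0,0.3,2.4,0.0285,0,0,1],[0,0,0,0,0,0,1],[0,0,0,0,0,0,1]]' 90
python3 -c "
from h import *
cov()"
```

```text
clock: 10.55
position: [536.1, 20.1, 41.3]
tcp_rot: [[-0.145, 0.989, -0.002], [0.989, 0.145, -0.0], [0.0, -0.002, -1.0]]
contact_force: [-0.1, 0.6, -1.1]
width: 0.13
TCP [536.1  20.1  41.3] origin in tray [-74.4  -1.7  25. ] tilt 0.002 F [-0.1  0.6 -1.1]
```

It is flat about 1 mm above the seats. I'll settle it, release and rise.

```bash
python3 -m pendant '[[0,0,0.7,0,0,0,1],[0,0,0.6,0,0,0,1],[0,0,0,0,0,0,1]]' 90; python3 -m pendant '[[0,0,0,0,0,0,0.7],[0,0,0,0,0,0,0.5],[0,0,0,0,0,0,0.5],[0,0,0,0,0,0,0.5],[0,0,0,0,0,0,0.5],[0,0,-10,0,0,0,0.5],[0,0,-20,0,0,0,0.5],[0,0,-40,0,0,0,0.5],[0,0,-45,0,0,0,0.5],[0,0,-45,0,0,0,0.5],[0,0,-30,0,0,0,0.5],[0,0,0,0,0,0,0.5],[0,0,0,0,0,0,0.5]]'
python3 - <<'E'
from h import *
im,d,P=wlook("w5");z=P[...,2];hsv=cv2.cvtColor(im,cv2.COLOR_BGR2HSV)
w=(hsv[...,0]<25)&(hsv[...,1]>70)&np.isfinite(z)
a=np.radians(7.6);c,n=np.cos(a),np.sin(a);E=np.array([[c,n,0],[-n,c,0],[0,0,1]])
Q=(P[w]-[515.2,19.3,0])@E.T;Q=Q[(abs(Q[:,0])<90)&(abs(Q[:,1])<60)]
h=Q[(Q[:,2]>66)&(Q[:,2]<85)];print("handle",len(h),rect(h),np.median(h,0).round(1))
p=Q[(Q[:,2]>20)&(Q[:,2]<45)];print("plate",len(p),rect(p),np.percentile(p[:,2],[5,50,95]).round(1))
A=np.c_[p[:,:2],np.ones(len(p))];print("plane",np.linalg.lstsq(A,p[:,2],rcond=None)[0].round(4))
im,d=get_image("top")
for l in("short_cover","tumbler"):
  r=cut_out("top",l)[0];print(l,rect(world("top",d,r["region"])))
E
```

```text
clock: 10.85
position: [535.7, 20.0, 40.4]
tcp_rot: [[-0.145, 0.989, -0.001], [0.989, 0.145, -0.0], [0.0, -0.001, -1.0]]
contact_force: [-1.1, 0.6, -0.1]
width: 0.124
clock: 12.15
position: [536.9, 20.0, 231.7]
tcp_rot: [[-0.145, 0.989, 0.002], [0.989, 0.145, -0.0], [-0.001, 0.001, -1.0]]
contact_force: [-0.7, 0.1, -0.7]
width: 0.502
handle 516 (array([20. , -0.7]), array([11.3, 49.4]), 0.23) [19.6  0.1 73.7]
plate 6511 (array([ 7.1, -1. ]), array([138.1,  75.8]), 0.33) [28.5 29.8 31.1]
plane [-1.90000e-03 -1.00000e-03  2.98657e+01]
short_cover (array([480.3, 281.7]), array([77.9, 94.5]), 76.37)
tumbler (array([542.6, 475.5]), array([71.3, 67.4]), 47.67)
```

View pics/w5.png

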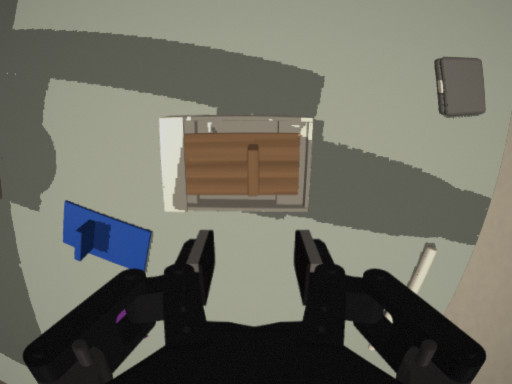

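The cover lies flat inside the tray walls (185–300, 131–195), with its plain end under the lip. Its top is at z = 29.8 mm (30 expected), its tilt is about 0.002 rad and its handle is at x ≈ 20, which puts the plain end at x ≈ −75. I'll hand it in.

```bash
python3 -c "
from cell import *
print(env.finish_job())"
```

```text
the job is handed in; nothing more can be done
None
```

The tray is closed with the long wooden cover, and the job was handed in at about 12.5 s; the hand-in reports no verdict. I gripped the cover by its handle and slid its plain end under the lip at a 13° tilt. The end stopped at about x = −73 mm, z = 27 mm in the tray's frame. I then lowered it flat, released it and backed the arm off.

My last checks, after release:
- **Position:** the plain end is at about x = −75 mm, y within 1 mm of the tray's middle line, and less than 1° off its direction.
- **Seating:** the underside is at about z = 24 mm and the tilt is about 0.002 rad, so it sits flat on both seats.
- **Short cover:** it reads within 2 mm of its starting position, and nothing touched it.
- **Tumbler:** the arm stayed well away from it. Its network outline differed between the two looks (centre shifted about 17 mm, different size), most likely because the first outline took in its shadow. I did not check its tilt separately.

No other check failed or disagreed.

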